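# Pin the test fixture to its dock and hold its lid open at 60 degrees

## Robot

A 6-joint arm with a two-finger parallel gripper is mounted at the origin on the work surface. World frame = base frame: x ahead of the robot, y to its left, z up, the work surface at z = 0. Lengths are in mm, angles in rad, forces in N, time in s.
With the tool pointing down it reaches from about 375 to 900 mm from the base axis. Payload 3.1 kg.
Tool frame: the origin (TCP) lies midway between the tips of the shut fingers; the grasp point (between the pads) lies 19 mm behind it; z points along the fingers, y is the direction in which the jaws open and shut (so a half turn about z gives the same grasp; the last joint's range is limited). The gripper opens to 85 mm and grips with 20 to 120 N. Pads are 22 mm wide; open, the fingers measure 114 mm over their backs; the gripper's body (76 mm by 85 mm) begins 54 mm behind the grasp point. The pads swing forward as they close: fully open they stand 13 mm farther back than shut.
Start: joints at [1.01, 0.527, 1.433, -0, 1.181, -0.178], TCP at [233.408, 579.756, 231.31] pointing down, gripper open.
Joint ranges: [-3.08, 3.08], [-0.75, 2.2], [0.22, 2.44], [-1.43, 4.57], [0, 2.65], [-2.85, 2.85]. Speed limits (rad/s): [2.79, 2.79, 3.14, 3.14, 3.14, 3.14].

## Interface

Orientations are given as a rotation vector (axis times angle).
In Python, from bench import * gives the robot as it stands.
- The arm moves only by the shell command python3 -m jog 'ROWS'. ROWS is JSON, a list of rows, each an object with "offset": the shift along the world's x, y, z in units of 25 mm (1.0 is 25 mm), a list of three; "dr": the turn, a rotation vector about the world's x, y, z in units of 5 degrees (1.0 is 5 degrees), a list of three; "gripper": the closure, from 0 (fully open) to 1 (shut). In form: [{"offset": [x, y, z], "dr": [ax, ay, az], "gripper": gripper}, ...]. A call has 1 to 12 rows; each row is the pose to reach, as a shift and turn from the pose measured when the call began; what a row does not reach only later rows make up. A row lasts 1/12 s, in which the tool goes at most 41.7 mm and 7.16 degrees, less where a joint would pass 70% of its speed; a pose out of reach is approached as far as the arm can. A call with a gripper value outside its range is refused whole. The fingers move at their own pace and stop on an object; the grip force is fixed at half the most. Time passes only in rows, so rows that repeat a pose let the fingers close. It gives the time, the measured TCP pose, the force and the opening at its end, in the units of the state.
- get_obs(): the state, without advancing time (a new reading comes with each control period).
- grab_frame(name): name is "scene" or "top"; returns the picture (384x512x3 uint8, red, green, blue); there is no depth.
- camera_model(name): a dict with "fx", "fy", "cx", "cy" (pixels), "xyz" and "orientation" of the camera in the world. Camera axes: x right, y down, z forward; pixel columns grow to the right and rows downward; lengths in mm; the calibration is good to about 2 mm. A picture is of the moment at which its call begins. camera_model takes no time and is no camera call.
- close_job(): hands the job in, once; it reports no verdict.
The state is a dict: "time_s": time; "q": joint angles; "dq": joint speeds; "joint_torque": joint torques, N m; "tcp_pos": TCP position; "tool_rot": TCP orientation; "contact_force": force on the tool from outside, world axes, zero at the start; "torque": the same for the moment, N m; "opening": finger opening in mm.
Only numpy, scipy, OpenCV 4.12 (cv2) and the standard library are available. Lean on these libraries where they do the work, as an engineer would, in place of code of your own. Each camera call takes 0.05 s, during which the arm holds its last target.

## Task

Take the red-headed lock pin from its stand, push it fully home down through the hole in the test fixture's side tab and the docking plate under it, and let go of it, so that the fixture stays docked. Then raise the fixture's lid by its front handle and hold it steady, open at 60 degrees, so that a colleague can probe the board: the lid falls shut if released, so the program finishes with the gripper still holding the handle. Leave the solder spool, heat gun and helping-hands stand alone.

Things in the scene. Friction and masses are not known exactly. Their poses are not given: they have to be found in the camera images.
- dock: Aluminium docking plate fixed to the bench, 250 x 220 mm, top 20 mm above the bench, with an ear on its left (+y) side and a dark receiver block (190 mm wide, top at 70 mm) at its far end. The grey test fixture is docked on it. Origin: on the bench under the middle of the fixture; x points from the lid's handle to its hinge, away from the robot, y to the side with the ear, z up.
- pin_hole (a point): Centre of the lock-pin hole at the top of the docking plate's ear, 20 mm above the bench; in the dock's frame x -40, y +145 mm. Vertical, 12 mm in diameter, 1.5 mm chamfers; it runs through the fixture's tab and then the ear (15 mm thick, 5 mm of air below). The tab's hole (same size) is in line with it while the fixture is docked.
- tab_top (a point): Centre of the hole's mouth on top of the fixture's steel side tab, 32 mm above the bench, where the pin enters. Tab 12 mm thick, 50 mm along the dock's x; the hole is 25 mm from its front, rear and outer edges and 50 mm from the fixture's grey side wall. The lid's top is 88 mm above the bench.
- lock_pin: Lock pin, 60 g, upright in its stand. Origin: centre of the shank's tip, z towards the head. Steel shank 9 mm in diameter, 28 mm long, 4 mm taper at the tip; then a dark collar 24 mm in diameter, 5 mm thick; then a red grip, 18 mm in diameter, from 33 to 70 mm above the tip. In the stand the tip is 8 mm above the bench; fully home the collar rests on the tab, the tip 4 mm above the bench.
- pin_stand: Fixed pin stand, grey block 60 x 60 x 36 mm with one 12 mm hole in the middle of its top, on an 80 x 80 x 4 mm rubber pad. Origin: centre of the underside, z up.
- handle: Front handle of the lid: orange round bar 12 mm in diameter between two steel arms (120 mm of free bar). Origin: middle of the bar, y along it. The bar is 48 mm in front of the lid's edge, 220 mm from the hinge axis and, lid shut, 83 mm above the bench with free space below. It turns with the lid; pinched from above with the fingers along the dock's x, the round bar turns between the pads.
- lid_hinge (a point): Middle of the lid's hinge axis, at the far upper edge of the fixture, 83 mm above the bench. The axis is level, parallel to the dock's y axis.
- lid (a joint): Opening angle of the lid (aluminium frame 172 x 184 x 10 mm with a clear pane; about 0.75 kg with its handle), rad. 0 is shut and level, pi/2 upright, stop at 1.75. It grows as the handle rises and swings back over the hinge. The hinge is free: below upright the lid falls shut, with about 4 N at the handle when shut and 2 N at 60 degrees.
- fixture (a joint): How far the fixture (180 mm along the dock's x, 190 mm along y) has slid off its receiver towards the lid handle's side, m. 0 is docked, as at the start; stop at 0.03. It slides against about 2 N of friction unless the lock pin is in, which leaves about 3 mm of play.
- solder_spool: Bystander: spool of solder standing upright, blue flanges 68 mm in diameter, 54 mm high. Origin: centre of the underside.
- heat_gun: Bystander: white heat gun with a grey handle lying on its side, 205 mm long and 68 mm high. Origin: on the bench under its barrel.
- helping_hands: Bystander: helping-hands stand with a dark 75 x 60 mm base, two clips and a magnifier, about 210 mm high. Origin: centre of the underside.
Not all that is in view belongs to the job. What is shaped like the lock_pin but blue, green or orange is not meant.

How it is judged (in metres and radians):
On the way:
1. the lock pin is fully home through the tab and the docking plate and let go, with the lid still shut (horizontal distance between lock_pin and pin_hole below 0.004 m and height (world z) of lock_pin below 0.008 m and angle between lock_pin's own z axis and vertical below 0.2 rad and value of joint lid below 0.1 rad and contact force between the fingers and lock_pin below 0.2 N), for 0.2 s.
At the end, for the whole second after the job is handed in: The fingers hold the handle (over 1 N) with the lid still and open at 60 degrees, within 6 degrees; the lock pin is home (within 4 mm of seated and of the hole's centre), the fixture is docked (within 6 mm), and the bystanders are where they were (within 20 mm) (value of joint lid between 0.942 and 1.152 rad and velocity of joint lid between -0.1 and 0.1 rad/s and contact force between the fingers and handle above 1 N and horizontal distance between lock_pin and pin_hole below 0.004 m and height (world z) of lock_pin below 0.008 m and angle between lock_pin's own z axis and vertical below 0.2 rad and value of joint fixture below 0.006 m and distance of each of solder_spool, heat_gun, helping_hands from where it was at the start of the episode below 0.02 m); the arm keeps its last pose, push and grip.
It fails at once if the lid is raised while the lock pin is not home (value of joint lid above 0.15 rad and not (horizontal distance between lock_pin and pin_hole below 0.004 m and height (world z) of lock_pin below 0.008 m and angle between lock_pin's own z axis and vertical below 0.2 rad)).
It fails at once if the fixture slides off its receiver by more than 10 mm (value of joint fixture above 0.01 m).
It fails at once if a bystander is moved by more than 20 mm (distance of any of solder_spool, heat_gun, helping_hands from where it was at the start of the episode above 0.02 m).
It also fails if it takes over 58 s, if anything falls off the work surface, if the arm or the gripper's body presses on something with over 40 N, if the wrist force passes 120 N, or if a joint passes its speed limit or range.

## Working session

There is one attempt and no reset: what is moved stays moved. The work goes in short steps, Python scripts to look and compute and a shell command to move; the robot and the scene stay as the last step left them, time stands still between calls to the robot, and variables do not carry over. Pictures are saved under pics/ and viewed, and the job is handed in when it is done.

```bash
mkdir -p pics; ls; python3 - <<'E'
from bench import *
import cv2
for n in("scene","top"):
    im=grab_frame(n); cv2.imwrite(f"pics/{n}0.png",cv2.cvtColor(im,cv2.COLOR_RGB2BGR)); print(camera_model(n))
print(get_obs())
E
```

```text
pics
{'fx': 367.21663801127204, 'fy': 367.21663801127204, 'cx': 258.91527557232155, 'cy': 193.7930532931636, 'xyz': array([1276.23629622,  264.36190186,  587.42333514]), 'orientation': array([-1.41317606, -1.90839249,  1.0328751 ])}
{'fx': 442.8703191780803, 'fy': 442.8703191780803, 'cx': 258.04607811961876, 'cy': 195.55854948861943, 'xyz': array([ 312.18172197,   22.05019334, 1252.62499916]), 'orientation': array([-2.12576271,  2.12043402, -0.19510749])}
{'time_s': 0.1, 'q': array([ 1.00950705e+00,  5.28368375e-01,  1.43377058e+00, -4.11386132e-06,
        1.18142038e+00, -1.78500264e-01]), 'dq': array([-0.00065305, -0.00284782, -0.00442466,  0.00048723, -0.00073591,
        0.00059642]), 'joint_torque': array([ 1.05491217e-04, -4.43304741e+01, -1.78587198e+01, -2.04760181e-04,
        3.85168445e-03,  2.01220638e-05]), 'tcp_pos': array([233.06733091, 579.22085838, 230.43559308]), 'tool_rot': array([-5.97482029e-01, -3.08353156e+00,  2.88181333e-03]), 'contact_force': array([-0.31177857,  0.39120218,  0.00248586]), 'torque': array([ 0.02994235,  0.01009787, -0.04702924]), 'opening': 85.44773751582485}
```

View pics/scene0.png

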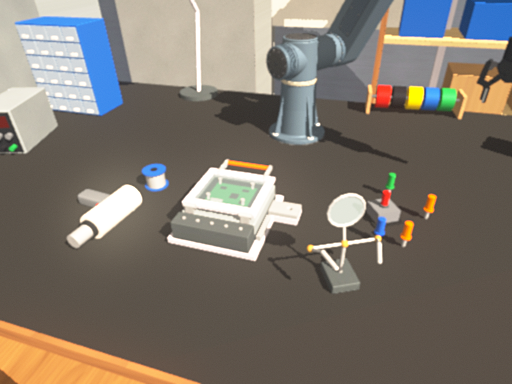

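View pics/top0.png

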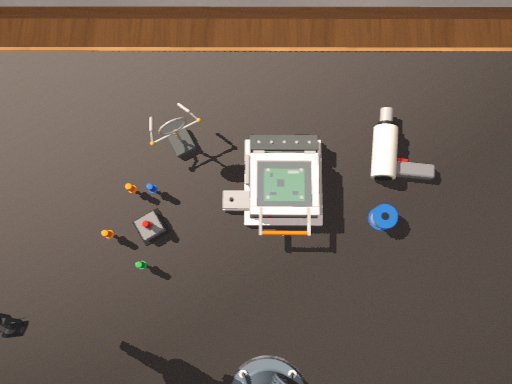

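The top view has the robot at the bottom, with +x up and +y left. The fixture is at about (285,185), its tab hole near (232,199), the red pin at (146,224) in its stand, and the handle at about (285,233). I'll zoom in on these.

```bash
cat > h.py <<'E'
import numpy as np,cv2
from scipy.spatial.transform import Rotation as R
from bench import *
def at(name,u,v,z):
    c=camera_model(name); d=R.from_rotvec(c["orientation"]).apply([(u-c["cx"])/c["fx"],(v-c["cy"])/c["fy"],1])
    p=np.array(c["xyz"]); return p+d*(z-p[2])/d[2]
def proj(name,P):
    c=camera_model(name); q=R.from_rotvec(c["orientation"]).inv().apply(np.array(P)-c["xyz"])
    return np.array([c["cx"]+c["fx"]*q[0]/q[2],c["cy"]+c["fy"]*q[1]/q[2]])
def crop(src,dst,x0,y0,w,h,s):
    im=cv2.imread(src)[y0:y0+h,x0:x0+w]; cv2.imwrite(dst,cv2.resize(im,None,fx=s,fy=s,interpolation=cv2.INTER_CUBIC))
E
python3 - <<'E'
from h import *
crop("pics/top0.png","pics/t_fix.png",215,125,130,120,6)
crop("pics/top0.png","pics/t_pin.png",90,170,100,110,5)
crop("pics/scene0.png","pics/s_pin.png",300,160,150,140,5)
crop("pics/scene0.png","pics/s_fix.png",165,150,150,110,5)
E
```

```text
(no output)
```

View pics/t_fix.png

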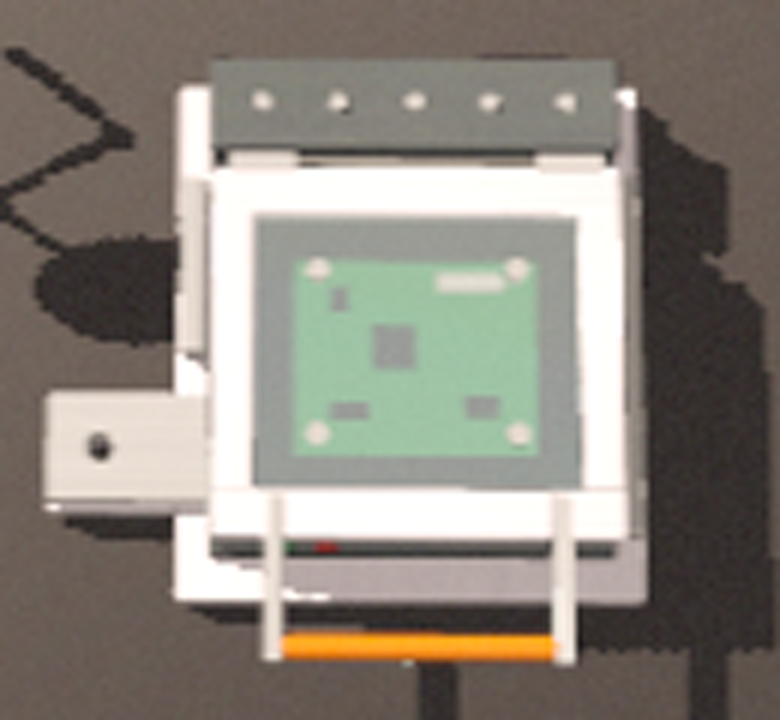

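View pics/t_pin.png

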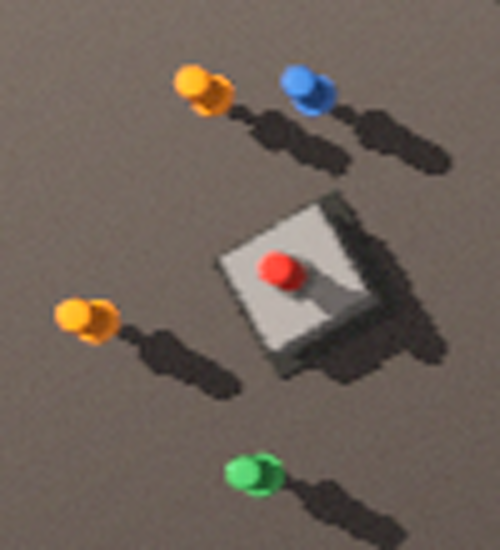

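View pics/s_pin.png

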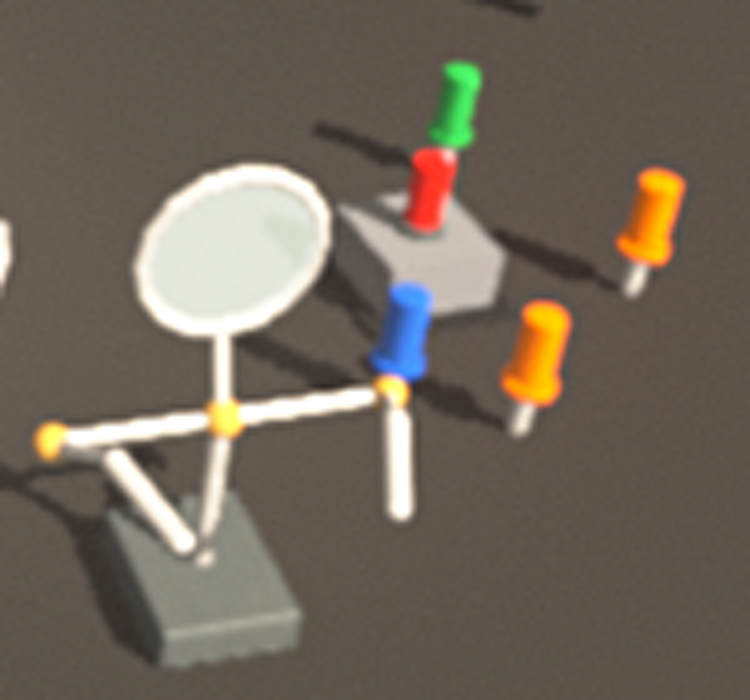

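View pics/s_fix.png

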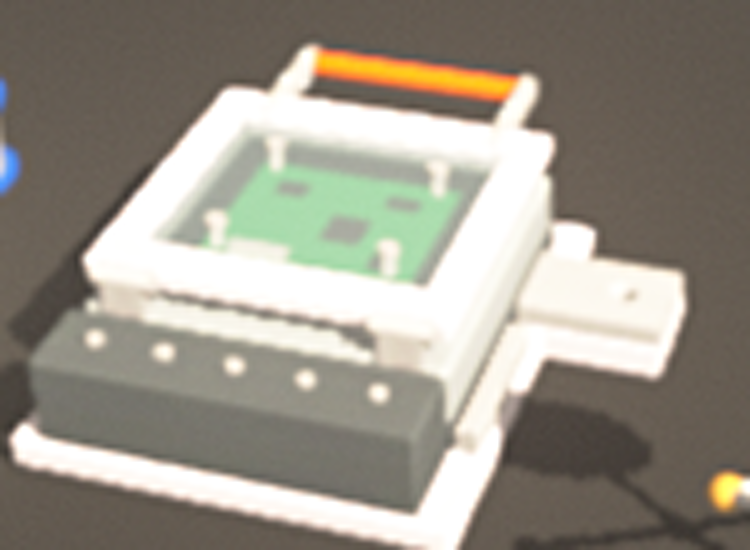

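```bash
python3 - <<'E'
from h import *
P=lambda n,X,Y,x0,y0,s,z: at(n,x0+(X+.5)/s-.5,y0+(Y+.5)/s-.5,z)
print("hole top",P("top",99,446,215,125,6,30)," scene",P("scene",628,293,165,150,5,30))
for nm,a in (("L",(283,647)),("R",(555,647)),("M",(419,647))): print("handle",nm,P("top",*a,215,125,6,84))
print("handle scene",P("scene",316,62,165,150,5,86),P("scene",522,88,165,150,5,86))
print("tab corners",[P("top",*a,215,125,6,32).round(1) for a in((45,395),(43,500))])
print("recv top",[P("top",*a,215,125,6,70).round(1) for a in((212,62),(613,62),(212,150),(613,150))])
print("pin head",P("top",275,268,90,170,5,78))
print("stand corners",[P("top",*a,90,170,5,36).round(1) for a in((321,204),(219,261),(276,354),(379,298))])
# red seg
for n in("top","scene"):
    im=cv2.imread(f"pics/{n}0.png").astype(int); b,g,r=im[...,0],im[...,1],im[...,2]
    m=((r>130)&(g<90)&(b<90))
    x0,x1,y0,y1={"top":(130,165,210,240),"scene":(370,400,180,220)}[n]
    mm=np.zeros_like(m);mm[y0:y1,x0:x1]=m[y0:y1,x0:x1]
    v,u=np.nonzero(mm); print(n,len(u),u.min(),u.max(),v.min(),v.max(),u.mean(),v.mean(), at(n,u.mean(),v.mean(),62))
print("scene red top",P("scene",433,157,300,160,5,78))
E
```

```text
hole top [531.93273009 100.79000171  30.        ]  scene [527.19865292 103.29575227  30.        ]
handle L [432.4424409   14.98075507  84.        ]
handle R [ 432.74073319 -104.83072178   84.        ]
handle M [432.59160273 -44.93128326  84.        ]
handle scene [ 436.00485215 -100.79833454   86.        ] [432.70418095  19.30971863  86.        ]
tab corners [array([555.8, 126.3,  32. ]), array([506. , 126.4,  32. ])]
recv top [array([706.2,  48.2,  70. ]), array([ 706.6, -138.1,   70. ]), array([663.8,  48. ,  70. ]), array([ 664.1, -137.2,   70. ])]
pin head [456.92355558 327.61642407  78.        ]
stand corners [array([497.9, 314.8,  36. ]), array([465.9, 369.7,  36. ]), array([414.6, 335.6,  36. ]), array([445.6, 280.3,  36. ])]
top 33 143 148 221 227 145.4848484848485 223.66666666666666 [457.63182333 329.32077385  62.        ]
scene 110 381 391 189 205 385.2181818181818 196.7 [456.08903509 330.11214972  62.        ]
scene red top [454.35854265 329.7270891   78.        ]
```

```bash
python3 - <<'E'
from h import *
o=get_obs(); M=R.from_rotvec(o["tool_rot"]).as_matrix(); print(M.round(3), np.degrees(np.arctan2(M[1,1],M[0,1])))
for u,v,z in((152,143,110),(198,120,110),(172,127,180),(182,145,20)): print(at("top",u,v,z))
print(at("top",131,188,70),at("top",152,187,70),at("top",107,234,70),at("top",140,265,70))
E
```

```text
[[-0.928  0.374 -0.001]
 [ 0.374  0.928 -0.002]
 [ 0.    -0.002 -1.   ]] 68.06791404271476
[669.66977108 310.2335473  110.        ]
[734.85072685 188.4276876  110.        ]
[690.1471176  243.75337753 180.        ]
[691.98175424 245.75654397  20.        ]
[554.35678021 371.63592135  70.        ] [557.27195905 314.46270639  70.        ] [428.60879922 428.89035888  70.        ] [346.88187691 336.30218784  70.        ]
```

```bash
python3 -m jog '[{"offset":[1.5,-1.7,0],"dr":[0,0,-1.3],"gripper":0},{"offset":[3,-3.4,0],"dr":[0,0,-2.6],"gripper":0},{"offset":[4.5,-5,-0.5],"dr":[0,0,-3.9],"gripper":0},{"offset":[6,-6.7,-1],"dr":[0,0,-5.2],"gripper":0},{"offset":[7.2,-8.2,-2],"dr":[0,0,-6.5],"gripper":0},{"offset":[8.2,-9.4,-2.5],"dr":[0,0,-7.8],"gripper":0},{"offset":[8.94,-10.03,-3],"dr":[0,0,-9.1],"gripper":0},{"offset":[8.94,-10.03,-3.2],"dr":[0,0,-10.4],"gripper":0},{"offset":[8.94,-10.03,-3.2],"dr":[0,0,-11.7],"gripper":0},{"offset":[8.94,-10.03,-3.2],"dr":[0,0,-13],"gripper":0},{"offset":[8.94,-10.03,-3.2],"dr":[0,0,-13.6],"gripper":0},{"offset":[8.94,-10.03,-3.2],"dr":[0,0,-13.6],"gripper":0}]'
python3 - <<'E'
from h import *
for n in("scene","top"): cv2.imwrite(f"pics/{n}1.png",cv2.cvtColor(grab_frame(n),cv2.COLOR_RGB2BGR))
crop("pics/scene1.png","pics/s1.png",300,90,160,150,5)
print(get_obs()["tcp_pos"],proj("scene",[456.5,328.5,78]),proj("scene",get_obs()["tcp_pos"]))
E
```

```text
time_s: 1.1
tcp_pos: [456.6, 327.6, 149.7]
tool_rot: [-2.221, -2.219, 0.004]
contact_force: [-0.2, 0.6, -0.4]
opening: 85.5
[456.40322362 328.34638082 150.17084021] [385.66312848 191.38038822] [390.92305668 166.06444737]
```

View pics/s1.png

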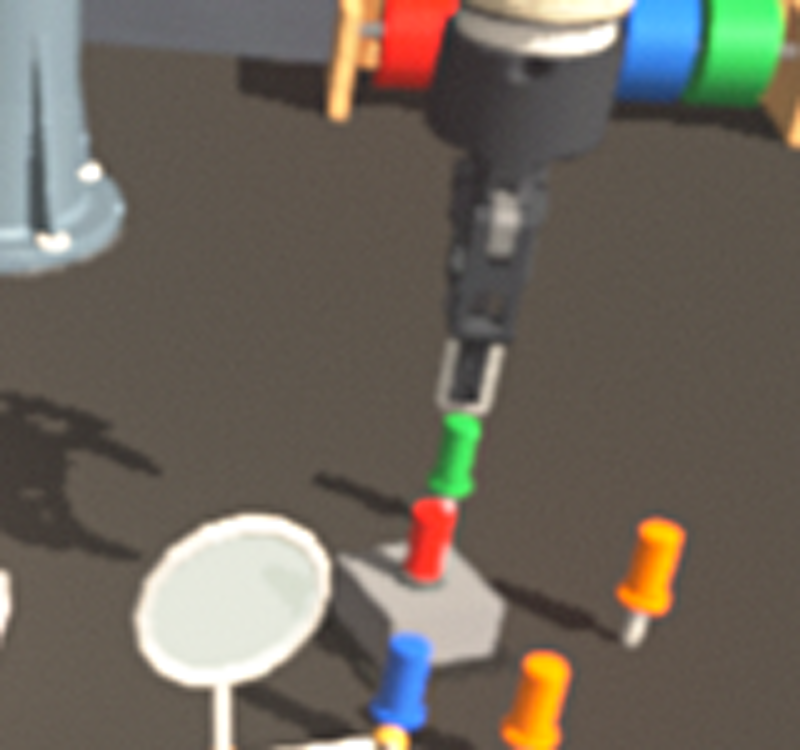

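View pics/top1.png

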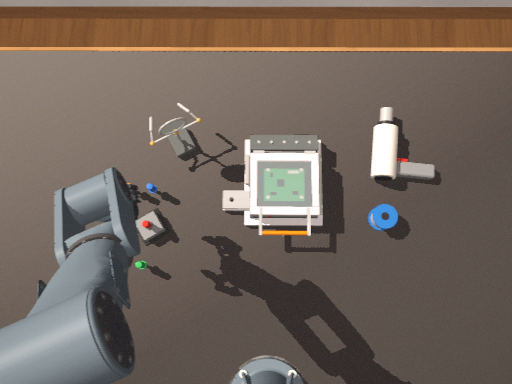

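```bash
python3 -m jog '[{"offset":[0,0.03,-0.6],"dr":[0,0,0],"gripper":0},{"offset":[0,0.03,-1.3],"dr":[0,0,0],"gripper":0},{"offset":[0,0.03,-2],"dr":[0,0,0],"gripper":0},{"offset":[0,0.03,-2.7],"dr":[0,0,0],"gripper":0},{"offset":[0,0.03,-3.3],"dr":[0,0,0],"gripper":0},{"offset":[0,0.03,-3.8],"dr":[0,0,0],"gripper":0},{"offset":[0,0.03,-4.1],"dr":[0,0,0],"gripper":0},{"offset":[0,0.03,-4.15],"dr":[0,0,0],"gripper":0},{"offset":[0,0.03,-4.15],"dr":[0,0,0],"gripper":0}]'
python3 - <<'E'
from h import *
for n in("scene","top"): cv2.imwrite(f"pics/{n}2.png",cv2.cvtColor(grab_frame(n),cv2.COLOR_RGB2BGR))
crop("pics/scene2.png","pics/s2.png",330,120,110,110,6)
crop("pics/top2.png","pics/t2.png",90,170,100,100,6)
E
```

```text
time_s: 1.95
tcp_pos: [456.1, 329.3, 46.2]
tool_rot: [-2.216, -2.224, 0.004]
contact_force: [0.1, -1.2, 0.5]
opening: 85.3
```

View pics/s2.png

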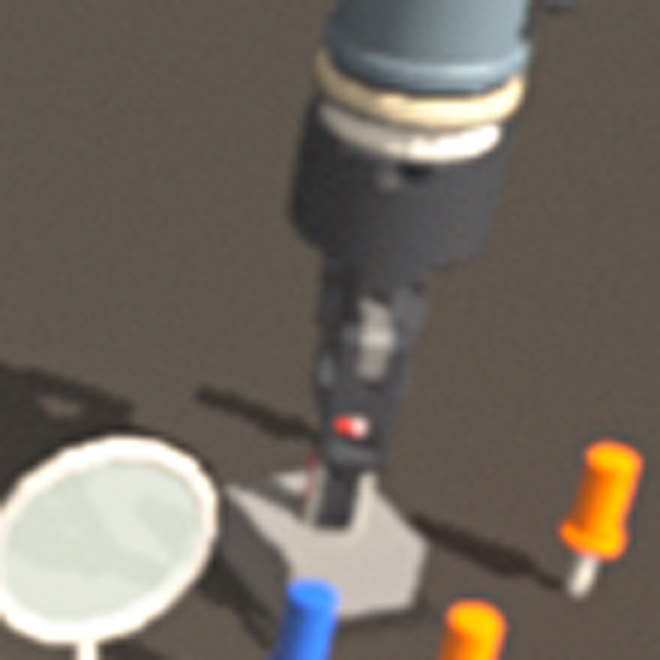

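View pics/t2.png

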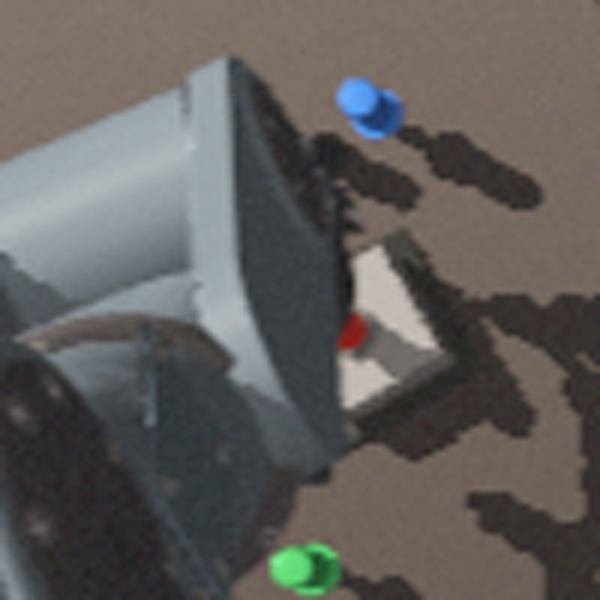

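The pin sits between the fingers: its red shows at (350,427) in the scene crop. Closing the gripper now.

```bash
python3 -m jog '[{"offset":[0,0,0],"dr":[0,0,0],"gripper":1},{"offset":[0,0,0],"dr":[0,0,0],"gripper":1},{"offset":[0,0,0],"dr":[0,0,0],"gripper":1},{"offset":[0,0,0],"dr":[0,0,0],"gripper":1},{"offset":[0,0,0],"dr":[0,0,0],"gripper":1},{"offset":[0,0,0],"dr":[0,0,0],"gripper":1},{"offset":[0,0,0],"dr":[0,0,0],"gripper":1},{"offset":[0,0,0],"dr":[0,0,0],"gripper":1},{"offset":[0,0,0],"dr":[0,0,0],"gripper":1},{"offset":[0,0,0],"dr":[0,0,0],"gripper":1}]'
```

```text
time_s: 2.88
tcp_pos: [456.9, 329.5, 47.4]
tool_rot: [-2.217, -2.224, 0.0]
contact_force: [-0.6, -0.5, 5.2]
opening: 16.2
```

```bash
python3 -m jog '[{"offset":[0,0,0.3],"dr":[0,0,0],"gripper":1},{"offset":[0,0,0.7],"dr":[0,0,0],"gripper":1},{"offset":[0,0,1.2],"dr":[0,0,0],"gripper":1},{"offset":[0,0,1.8],"dr":[0,0,0],"gripper":1},{"offset":[0,0,2.4],"dr":[0,0,0],"gripper":1},{"offset":[0,0,3],"dr":[0,0,0],"gripper":1},{"offset":[0,0,3.5],"dr":[0,0,0],"gripper":1},{"offset":[0,0,3.9],"dr":[0,0,0],"gripper":1},{"offset":[0,0,4],"dr":[0,0,0],"gripper":1},{"offset":[0,0,4],"dr":[0,0,0],"gripper":1}]'
python3 - <<'E'
from h import *
for n in("scene","top"): cv2.imwrite(f"pics/{n}3.png",cv2.cvtColor(grab_frame(n),cv2.COLOR_RGB2BGR))
crop("pics/scene3.png","pics/s3.png",340,100,110,110,6)
crop("pics/top3.png","pics/t3.png",90,170,100,100,6)
E
```

```text
time_s: 3.72
tcp_pos: [457.4, 329.8, 148.5]
tool_rot: [-2.217, -2.225, -0.003]
contact_force: [0.3, -0.2, -1.3]
opening: 16.3
```

View pics/s3.png

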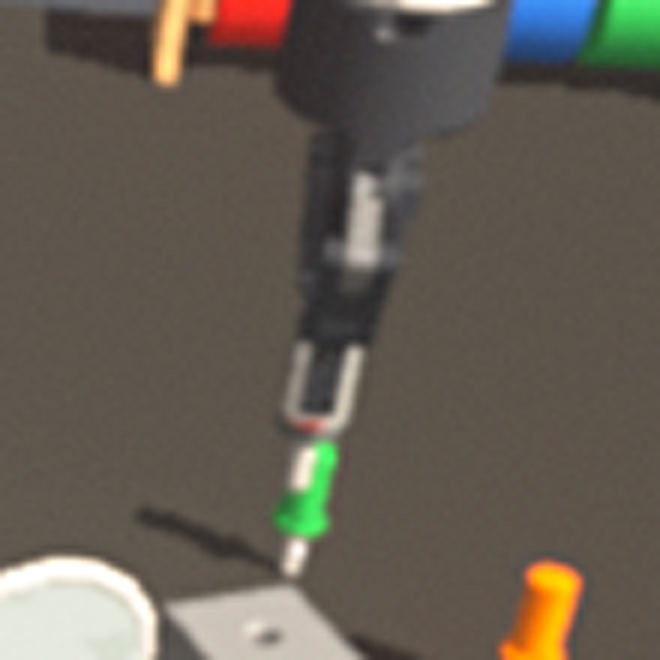

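View pics/t3.png

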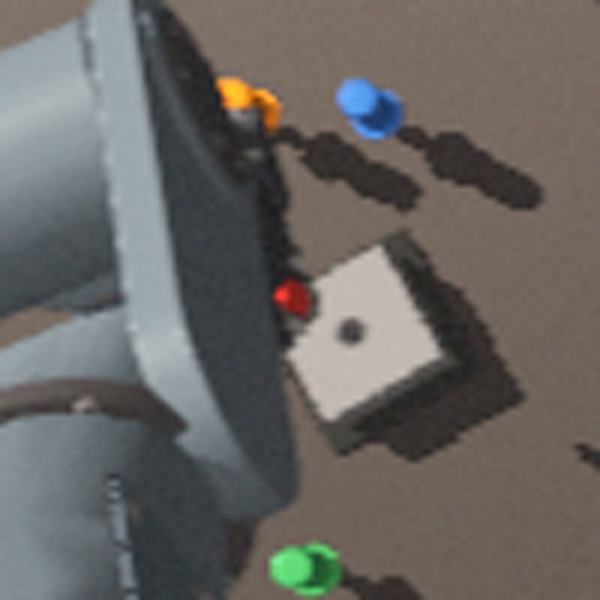

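```bash
python3 - <<'E'
from h import *
Q=lambda n,X,Y,x0,y0,s: (x0+(X+.5)/s-.5,y0+(Y+.5)/s-.5)
print("stand hole top",at("top",*Q("top",352,330,90,170,6),36),"scene",at("scene",*Q("s",266,632,340,100,6),36))
def atx(n,u,v,x):
    c=camera_model(n); d=R.from_rotvec(c["orientation"]).apply([(u-c["cx"])/c["fx"],(v-c["cy"])/c["fy"],1]); p=np.array(c["xyz"]); return p+d*(x-p[0])/d[0]
for a in((303,460),(303,450),(300,480),(286,492),(295,575)): print(a,atx("scene",*Q("s",*a,340,100,6),457.4))
for z in(148,138,125,110): print(z,proj("scene",[457.4,329.8,z]), (np.array(proj("scene",[457.4,329.8,z]))-[340,100])*6)
print((proj("top",[457.4,329.8,150])-[90,170])*6)
print("scene hole0",at("scene",*Q("s",628,293,165,150,5),32))
E
```

```text
stand hole top [458.28082173 328.26145791  36.        ] scene [454.87123612 331.2537889   36.        ]
(303, 460) [457.4        331.20309957 122.92756035]
(303, 450) [457.4        330.40819935 127.48587876]
(300, 480) [457.4        331.67635962 113.54750537]
(286, 492) [457.4        327.3451433  107.07614969]
(295, 575) [457.4        337.5732813   68.14858335]
148 [391.38773103 167.14133459] [308.32638618 402.84800751]
138 [390.61822211 170.77582789] [303.70933266 424.65496734]
125 [389.63230515 175.43244524] [297.79383092 452.59467142]
110 [388.51451926 180.71189718] [291.08711553 484.2713831 ]
[278.74109811 296.85064679]
scene hole0 [529.88615305 103.87364753  32.        ]
```

```bash
python3 - <<'E'
from h import *
crop("pics/scene3.png","pics/s3b.png",375,155,40,45,16)
crop("pics/scene0.png","pics/s0b.png",280,195,30,25,20)
E
```

```text
(no output)
```

View pics/s3b.png

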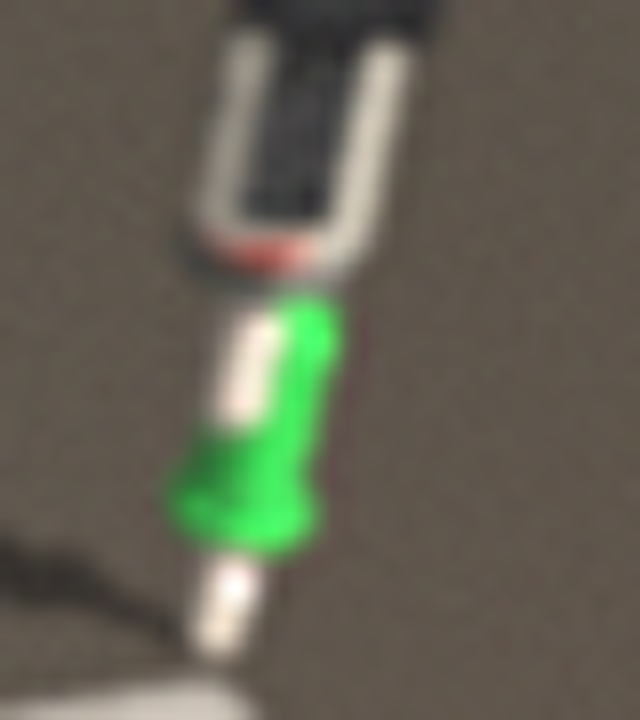

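View pics/s0b.png

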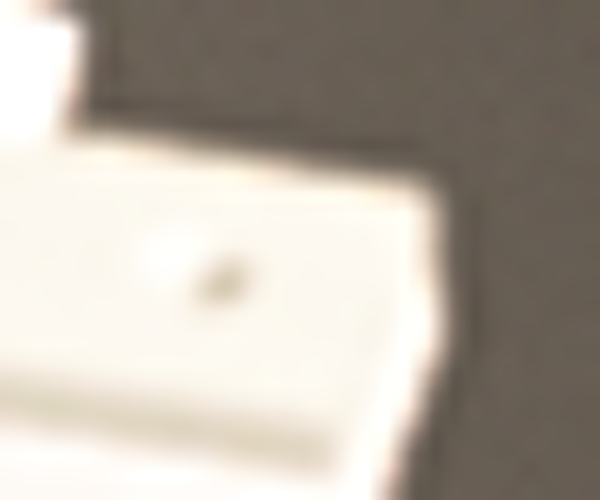

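```bash
python3 -m jog '[{"offset":[0.2,-0.5,0],"dr":[0,0,0],"gripper":1},{"offset":[0.5,-1.4,0],"dr":[0,0,0],"gripper":1},{"offset":[0.9,-2.6,0],"dr":[0,0,0],"gripper":1},{"offset":[1.3,-4,0],"dr":[0,0,0],"gripper":1},{"offset":[1.8,-5.4,0],"dr":[0,0,0],"gripper":1},{"offset":[2.2,-6.8,0],"dr":[0,0,0],"gripper":1},{"offset":[2.6,-8,-0.5],"dr":[0,0,0],"gripper":1},{"offset":[2.85,-8.8,-1],"dr":[0,0,0],"gripper":1},{"offset":[2.96,-9.13,-1.5],"dr":[0,0,0],"gripper":1},{"offset":[2.96,-9.13,-2],"dr":[0,0,0],"gripper":1},{"offset":[2.96,-9.13,-2.2],"dr":[0,0,0],"gripper":1},{"offset":[2.96,-9.13,-2.2],"dr":[0,0,0],"gripper":1}]'
python3 - <<'E'
from h import *
for n in("scene","top"): cv2.imwrite(f"pics/{n}4.png",cv2.cvtColor(grab_frame(n),cv2.COLOR_RGB2BGR))
crop("pics/scene4.png","pics/s4.png",260,150,70,70,10)
crop("pics/top4.png","pics/t4.png",190,160,80,70,8)
print(get_obs())
E
```

```text
time_s: 4.82
tcp_pos: [529.0, 100.2, 90.2]
tool_rot: [-2.215, -2.221, 0.007]
contact_force: [-0.3, 0.1, -0.5]
opening: 16.4
{'time_s': 4.9167, 'q': array([-1.90006445e-02,  6.23170506e-01,  1.76204128e+00,  4.49717915e-04,
        7.59229366e-01, -2.29446780e-02]), 'dq': array([ 0.01146246, -0.01870718, -0.0097939 ,  0.00095252, -0.001769  ,
        0.00186941]), 'joint_torque': array([-3.33817117e-01, -4.06291187e+01, -1.02589953e+01, -1.23198165e-02,
        2.70906393e-02, -2.42632894e-03]), 'tcp_pos': array([530.16794812, 101.03716041,  91.77701172]), 'tool_rot': array([-2.21581691, -2.2238469 ,  0.00274441]), 'contact_force': array([ 0.43577898, -0.03334707, -0.30424612]), 'torque': array([ 0.04793453,  0.00662315, -0.01626147]), 'opening': 16.151871345350497}
```

View pics/s4.png

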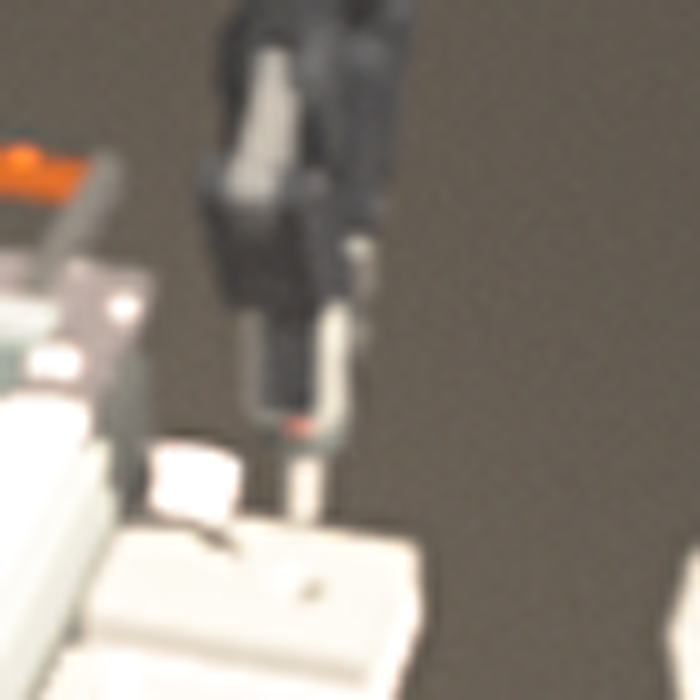

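View pics/t4.png

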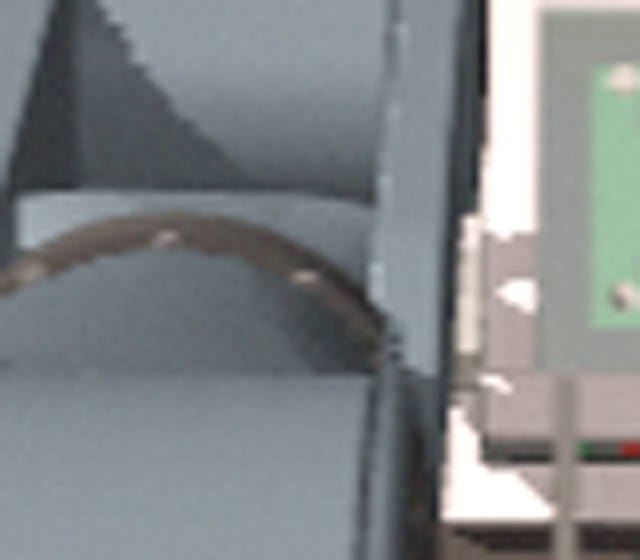

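```bash
python3 - <<'E'
from h import *
f=lambda p:((proj("scene",p)-[260,150]+.5)*10-.5).round(1)
p=[530.2,101,0]
for z in(52.4,32): print(z,f([530.2,101,z]),f([531.2,101,z]),f([530.2,102,z]))
E
```

```text
52.4 [297.6 520.1] [296.7 522.3] [301.5 520.8]
32 [295.3 585.4] [294.3 587.6] [299.1 586. ]
```

```bash
python3 - <<'E'
from h import *
Q=lambda X,Y,x0,y0,s: (x0+(X+.5)/s-.5,y0+(Y+.5)/s-.5)
p=at("scene",*Q(432,180,280,195,20),32); print("corner",p,"hole",p+[25,-25,0])
p2=at("scene",*Q(418,545,260,150,10),32); print(p2)
tip=at("scene",*Q(300,522,260,150,10),52.4); print("tip",tip, "pinhole-dark",at("scene",*Q(311,590,260,150,10),32))
im=cv2.imread("pics/scene0.png");g=cv2.cvtColor(im,cv2.COLOR_BGR2GRAY)
print(g[200:216,282:306])
im=cv2.imread("pics/top0.png");g=cv2.cvtColor(im,cv2.COLOR_BGR2GRAY)
print(g[188:212,219:246])
E
```

```text
corner [501.87780907 126.34734598  32.        ] hole [526.87780907 101.34734598  32.        ]
[504.02587762 127.39915816  32.        ]
tip [530.82791065 101.76787755  52.4       ] pinhole-dark [531.04387164 105.32874621  32.        ]
[[254 179 109  91  91  94  93  93  95  96  97  97  94  97  96  96  95  96
   95  96  95  95  93  95]
 [244 191 155 147 134 125 117 106  99  94  93  92  92  93  93  95  95  95
   94  96  94  96  95  97]
 [246 237 236 237 226 214 196 174 160 148 134 124 115 103  98  94  90  91
   90  94  95  95  94  95]
 [248 248 249 250 249 248 245 242 239 238 227 214 195 171 158 147 133 124
  117 102  92  95  95  97]
 [248 248 249 249 249 249 249 249 250 251 250 248 245 243 241 238 228 216
  194 146 102  94  95  94]
 [248 248 248 248 249 248 249 250 249 250 250 249 249 249 250 251 250 249
  244 192 114  90  94  96]
 [248 248 248 248 249 251 253 253 251 249 249 249 249 249 249 250 250 252
  250 204 117  91  94  95]
 [247 248 247 248 250 254 255 254 249 243 246 249 249 249 249 249 249 251
  249 202 115  91  94  95]
 [248 248 247 248 250 253 254 250 232 215 232 246 249 248 
[... 2763 characters left out ...]
 222 221 221 221 221]
 [ 97 104 100 165 212 222 224 223 223 223 223 223 223 222 222 222 223 223
  224 223 222 221 223 222 222 222 222]
 [ 99 101 100 164 213 224 224 224 223 223 223 223 223 223 223 224 221 222
  222 221 220 221 222 220 220 219 219]
 [ 97  98 102 124 147 150 152 151 150 150 150 149 149 149 151 149 149 148
  164 179 177 177 178 178 177 179 177]
 [100  96 100 165 236 237 172 171 171 172 173 173 172 172 173 173 172 172
  173 175 173 173 175 176 165 161 171]
 [100  99 100 110 135 140 123 117 115 117 119 116 119 117 125 129 133 134
  132 133 133 132 133 133 130 151 172]
 [100  96  98  99 101  97  85  54  57  53  55  55  58  52  61  58  62  57
   61  60  61  62  59  57  56 215 254]]
```

```bash
python3 - <<'E'
from h import *
print(at("top",231.1,199.0,32))
E
python3 -m jog '[{"offset":[0.03,0,-0.2],"dr":[0,0,0],"gripper":1},{"offset":[0.03,0,-0.4],"dr":[0,0,0],"gripper":1},{"offset":[0.03,0,-0.6],"dr":[0,0,0],"gripper":1},{"offset":[0.03,0,-0.75],"dr":[0,0,0],"gripper":1},{"offset":[0.03,0,-0.85],"dr":[0,0,0],"gripper":1},{"offset":[0.03,0,-0.92],"dr":[0,0,0],"gripper":1},{"offset":[0.03,0,-0.92],"dr":[0,0,0],"gripper":1}]'
python3 - <<'E'
from h import *
n="scene";cv2.imwrite(f"pics/{n}5.png",cv2.cvtColor(grab_frame(n),cv2.COLOR_RGB2BGR))
crop("pics/scene5.png","pics/s5.png",260,150,70,70,10)
o=get_obs();print(o["tcp_pos"],o["contact_force"])
E
```

```text
[531.33625036 100.61121053  32.        ]
time_s: 5.5
tcp_pos: [530.7, 101.1, 68.4]
tool_rot: [-2.215, -2.224, 0.004]
contact_force: [0.4, -0.5, -0.4]
opening: 16.3
[530.82215527 101.07846456  68.58264089] [ 0.26390829  0.3842523  -0.26305281]
```

View pics/s5.png

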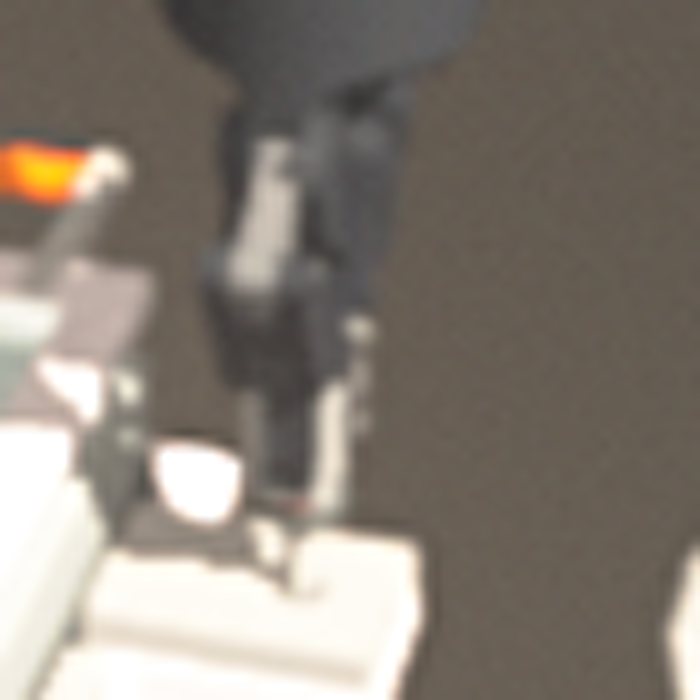

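```bash
python3 -m jog '[{"offset":[0,0,-0.12],"dr":[0,0,0],"gripper":1},{"offset":[0,0,-0.24],"dr":[0,0,0],"gripper":1},{"offset":[0,0,-0.36],"dr":[0,0,0],"gripper":1},{"offset":[0,0,-0.36],"dr":[0,0,0],"gripper":1}]'; python3 -m jog '[{"offset":[0,0,-0.12],"dr":[0,0,0],"gripper":1},{"offset":[0,0,-0.24],"dr":[0,0,0],"gripper":1},{"offset":[0,0,-0.36],"dr":[0,0,0],"gripper":1},{"offset":[0,0,-0.36],"dr":[0,0,0],"gripper":1}]'
```

```text
time_s: 5.88
tcp_pos: [530.4, 101.0, 59.0]
tool_rot: [-2.215, -2.223, 0.004]
contact_force: [-0.1, -0.0, -1.5]
opening: 16.4
time_s: 6.22
tcp_pos: [530.0, 101.0, 49.3]
tool_rot: [-2.214, -2.223, 0.006]
contact_force: [-0.8, -0.2, -0.4]
opening: 16.1
```

```bash
python3 -m jog '[{"offset":[0.03,0,-0.1],"dr":[0,0,0],"gripper":1},{"offset":[0.03,0,-0.2],"dr":[0,0,0],"gripper":1},{"offset":[0.03,0,-0.25],"dr":[0,0,0],"gripper":1},{"offset":[0.03,0,-0.25],"dr":[0,0,0],"gripper":1}]'; python3 -m jog '[{"offset":[0.01,0,-0.06],"dr":[0,0,0],"gripper":1},{"offset":[0.01,0,-0.12],"dr":[0,0,0],"gripper":1},{"offset":[0.01,0,-0.12],"dr":[0,0,0],"gripper":1}]'
```

```text
time_s: 6.55
tcp_pos: [530.9, 101.0, 43.5]
tool_rot: [-2.215, -2.223, 0.005]
contact_force: [-0.6, -0.4, 2.4]
opening: 16.4
time_s: 6.8
tcp_pos: [530.9, 101.0, 43.2]
tool_rot: [-2.214, -2.224, 0.005]
contact_force: [-5.1, -0.1, 22.3]
opening: 16.1
```

```bash
python3 -m jog '[{"offset":[0,0,0],"dr":[0,0,0],"gripper":0.9},{"offset":[0,0,0],"dr":[0,0,0],"gripper":0.5},{"offset":[0,0,0],"dr":[0,0,0],"gripper":0.3},{"offset":[0,0,0],"dr":[0,0,0],"gripper":0.3},{"offset":[0,0,0],"dr":[0,0,0],"gripper":0.3},{"offset":[0,0,0],"dr":[0,0,0],"gripper":0.3}]'; python3 -m jog '[{"offset":[0,0,0.3],"dr":[0,0,0],"gripper":0.3},{"offset":[0,0,0.8],"dr":[0,0,0],"gripper":0.3},{"offset":[0,0,1.5],"dr":[0,0,0],"gripper":0.3},{"offset":[0,0,2.2],"dr":[0,0,0],"gripper":0.3},{"offset":[0,0,3],"dr":[0,0,0],"gripper":0.3},{"offset":[0,0,3.8],"dr":[0,0,0],"gripper":0.3},{"offset":[0,0,4.3],"dr":[0,0,0],"gripper":0.3},{"offset":[0,0,4.3],"dr":[0,0,0],"gripper":0.3}]'
python3 - <<'E'
from h import *
n="scene";cv2.imwrite(f"pics/{n}6.png",cv2.cvtColor(grab_frame(n),cv2.COLOR_RGB2BGR))
crop("pics/scene6.png","pics/s6.png",240,130,90,90,8)
o=get_obs();print(o["tcp_pos"],o["contact_force"])
E
```

```text
time_s: 7.3
tcp_pos: [530.8, 101.0, 42.8]
tool_rot: [-2.214, -2.223, 0.006]
contact_force: [0.0, -0.1, 0.2]
opening: 59.9
time_s: 7.97
tcp_pos: [532.7, 101.1, 153.3]
tool_rot: [2.217, 2.226, 0.001]
contact_force: [0.7, 0.1, -0.1]
opening: 59.6
[531.74288686 101.04677041 151.80491295] [ 0.55035102 -0.57198266 -1.36682048]
```

View pics/s6.png

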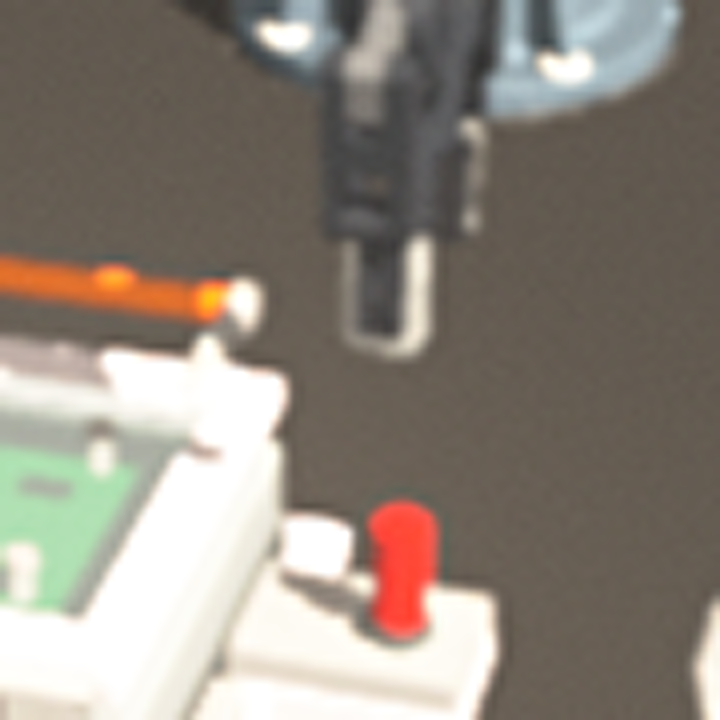

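The pin is seated upright, with its collar on the tab near (400,630). Next is the handle.

```bash
python3 -m jog '[{"offset":[-0.3,-0.5,0],"dr":[0,0,0],"gripper":0.5},{"offset":[-0.9,-1.3,0],"dr":[0,0,0],"gripper":0.55},{"offset":[-1.6,-2.4,0],"dr":[0,0,0],"gripper":0.55},{"offset":[-2.4,-3.5,0],"dr":[0,0,0],"gripper":0.55},{"offset":[-3.1,-4.6,0],"dr":[0,0,0],"gripper":0.55},{"offset":[-3.7,-5.4,0],"dr":[0,0,0],"gripper":0.55},{"offset":[-3.95,-5.84,-0.5],"dr":[0,0,0],"gripper":0.55},{"offset":[-3.95,-5.84,-1],"dr":[0,0,0],"gripper":0.55},{"offset":[-3.95,-5.84,-1.2],"dr":[0,0,0],"gripper":0.55},{"offset":[-3.95,-5.84,-1.2],"dr":[0,0,0],"gripper":0.55}]'
python3 - <<'E'
from h import *
for n in("scene","top"): cv2.imwrite(f"pics/{n}7.png",cv2.cvtColor(grab_frame(n),cv2.COLOR_RGB2BGR))
crop("pics/scene7.png","pics/s7.png",180,80,110,110,6)
crop("pics/top7.png","pics/t7.png",210,120,130,125,6)
o=get_obs();print(o["tcp_pos"],o["contact_force"],o["opening"])
E
```

```text
time_s: 8.85
tcp_pos: [431.1, -45.0, 120.2]
tool_rot: [-2.214, -2.221, 0.005]
contact_force: [0.2, 0.1, -0.3]
opening: 38.3
[432.52729094 -44.79467673 121.37223322] [-0.39610989  0.26579771 -0.26530166] 37.93844212090537
```

View pics/s7.png

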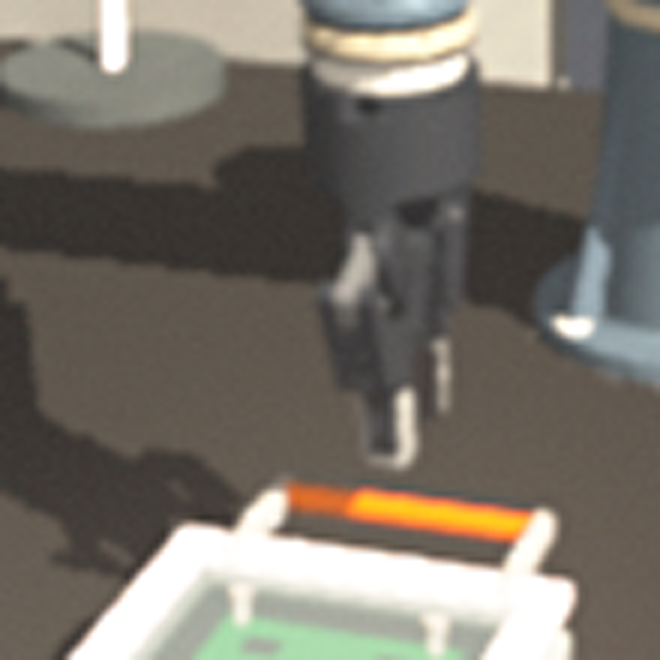

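View pics/t7.png

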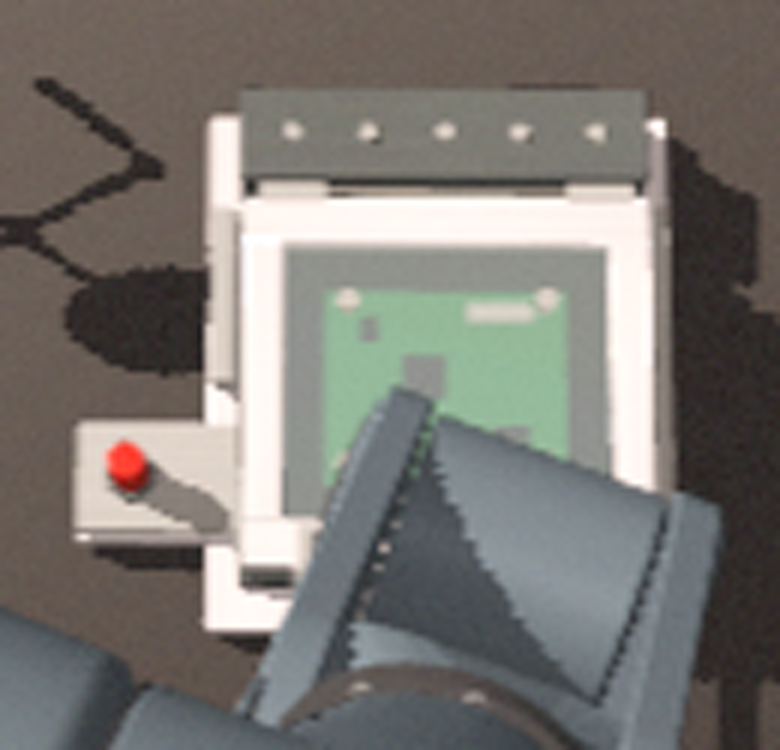

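Seen from both cameras, the pin stands in the tab, and the fingers are over the middle of the bar. I'll descend and grip.

```bash
python3 -m jog '[{"offset":[0,0,-0.4],"dr":[0,0,0],"gripper":0.55},{"offset":[0,0,-0.9],"dr":[0,0,0],"gripper":0.55},{"offset":[0,0,-1.4],"dr":[0,0,0],"gripper":0.55},{"offset":[0,0,-1.8],"dr":[0,0,0],"gripper":0.55},{"offset":[0,0,-2.1],"dr":[0,0,0],"gripper":0.55},{"offset":[0,0,-2.28],"dr":[0,0,0],"gripper":0.55},{"offset":[0,0,-2.28],"dr":[0,0,0],"gripper":0.55}]'; python3 -m jog '[{"offset":[0,0,0],"dr":[0,0,0],"gripper":0.7},{"offset":[0,0,0],"dr":[0,0,0],"gripper":0.75},{"offset":[0,0,0],"dr":[0,0,0],"gripper":0.8},{"offset":[0,0,0],"dr":[0,0,0],"gripper":0.85},{"offset":[0,0,0],"dr":[0,0,0],"gripper":0.9},{"offset":[0,0,0],"dr":[0,0,0],"gripper":1},{"offset":[0,0,0],"dr":[0,0,0],"gripper":1},{"offset":[0,0,0],"dr":[0,0,0],"gripper":1}]'
python3 - <<'E'
from h import *
for n in("scene",): cv2.imwrite(f"pics/{n}8.png",cv2.cvtColor(grab_frame(n),cv2.COLOR_RGB2BGR))
crop("pics/scene8.png","pics/s8.png",180,100,130,120,6)
o=get_obs();print(o["tcp_pos"],o["contact_force"],o["opening"])
E
```

```text
time_s: 9.53
tcp_pos: [432.4, -44.5, 63.9]
tool_rot: [-2.213, -2.225, 0.004]
contact_force: [0.6, 0.2, 0.1]
opening: 38.2
time_s: 10.2
tcp_pos: [432.1, -44.5, 64.4]
tool_rot: [-2.213, -2.224, 0.004]
contact_force: [-1.9, -0.1, 5.4]
opening: 10.1
[432.11864287 -44.47371344  64.4030949 ] [-2.18316271 -0.97959099  5.35721   ] 9.980940154867369
```

View pics/s8.png

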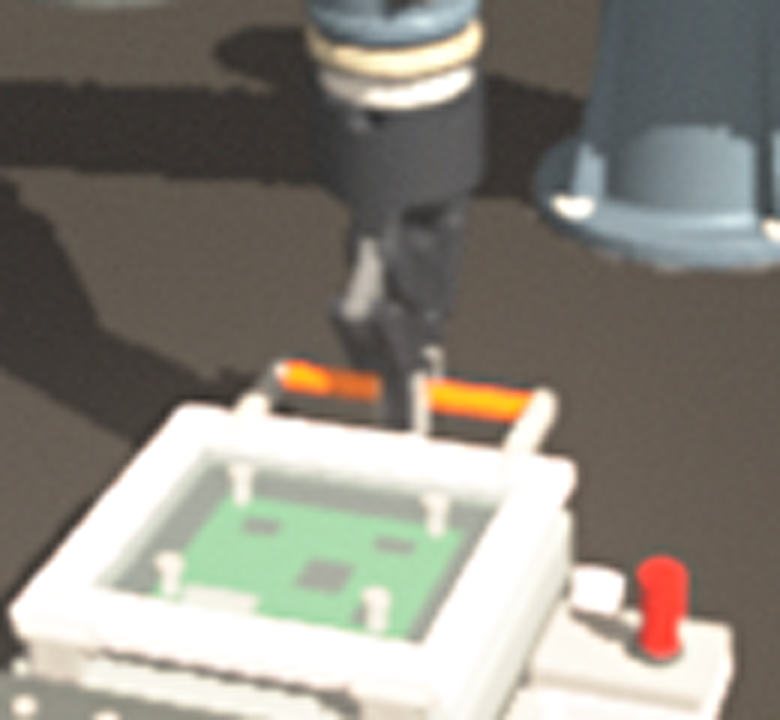

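```bash
python3 -m jog '[{"offset":[0,0,0.15],"dr":[0,0,0],"gripper":1},{"offset":[0.01,0,0.38],"dr":[0,0,0],"gripper":1},{"offset":[0.03,0,0.77],"dr":[0,0,0],"gripper":1},{"offset":[0.07,0,1.15],"dr":[0,0,0],"gripper":1},{"offset":[0.13,0,1.53],"dr":[0,0,0],"gripper":1},{"offset":[0.21,0,1.9],"dr":[0,0,0],"gripper":1},{"offset":[0.3,0,2.28],"dr":[0,0,0],"gripper":1},{"offset":[0.41,0,2.65],"dr":[0,0,0],"gripper":1},{"offset":[0.53,0,3.01],"dr":[0,0,0],"gripper":1},{"offset":[0.53,0,3.01],"dr":[0,0,0],"gripper":1},{"offset":[0.53,0,3.01],"dr":[0,0,0],"gripper":1}]'
python3 - <<'E'
from h import *
for n in("scene",): cv2.imwrite(f"pics/{n}9.png",cv2.cvtColor(grab_frame(n),cv2.COLOR_RGB2BGR))
crop("pics/scene9.png","pics/s9.png",170,80,140,130,5)
o=get_obs();print(o["tcp_pos"],o["contact_force"],o["opening"],R.from_rotvec(o["tool_rot"]).as_matrix()[:,2])
p=o["tcp_pos"]; print(np.degrees(np.arctan2(p[2]-64,652.3-p[0])),np.hypot(p[2]-64,652.3-p[0]))
E
```

```text
time_s: 11.17
tcp_pos: [444.7, -44.5, 139.6]
tool_rot: [-2.212, -2.225, 0.005]
contact_force: [-0.8, -2.4, -4.9]
opening: 9.9
[444.58885588 -44.48491401 139.30232977] [-1.12952142 -1.47701044 -6.04529992] 10.203512909028051 [-5.85639277e-03  7.51003590e-04 -9.99982569e-01]
19.92729703930707 220.9397208722099
```

View pics/s9.png

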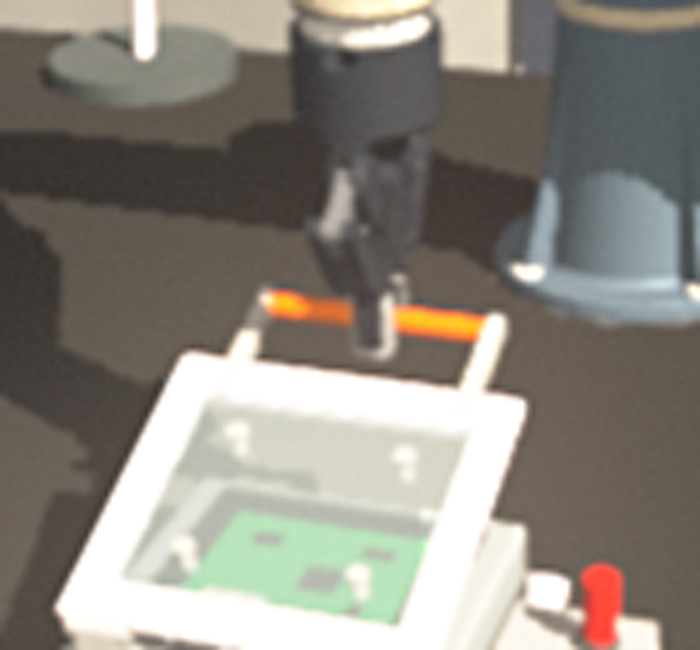

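```bash
python3 -m jog '[{"offset":[0.07,0,0.18],"dr":[0,0,0],"gripper":1},{"offset":[0.16,0,0.36],"dr":[0,0,0],"gripper":1},{"offset":[0.32,0,0.71],"dr":[0,0,0],"gripper":1},{"offset":[0.49,0,1.05],"dr":[0,0,0],"gripper":1},{"offset":[0.68,0,1.39],"dr":[0,0,0],"gripper":1},{"offset":[0.88,0,1.72],"dr":[0,0,0],"gripper":1},{"offset":[1.09,0,2.04],"dr":[0,0,0],"gripper":1},{"offset":[1.32,0,2.35],"dr":[0,0,0],"gripper":1},{"offset":[1.56,0,2.65],"dr":[0,0,0],"gripper":1},{"offset":[1.56,0,2.65],"dr":[0,0,0],"gripper":1},{"offset":[1.56,0,2.65],"dr":[0,0,0],"gripper":1}]'
python3 - <<'E'
from h import *
o=get_obs();print(o["tcp_pos"],o["contact_force"],o["opening"],R.from_rotvec(o["tool_rot"]).as_matrix()[:,2])
p=o["tcp_pos"]; print(np.degrees(np.arctan2(p[2]-64,652.3-p[0])),np.hypot(p[2]-64,652.3-p[0]))
E
```

```text
time_s: 12.13
tcp_pos: [480.4, -44.5, 205.7]
tool_rot: [-2.207, -2.222, 0.014]
contact_force: [-6.4, -3.4, -0.2]
opening: 9.8
[480.44894801 -44.49082247 205.65257381] [-6.42336108 -3.38603909 -0.21017984] 9.788451464172994 [-1.32358655e-02  2.65211361e-04 -9.99912367e-01]
39.497915326585336 222.70661359042975
```

```bash
python3 -m jog '[{"offset":[0.1,0,0.14],"dr":[0,0,0],"gripper":1},{"offset":[0.25,0,0.29],"dr":[0,0,0],"gripper":1},{"offset":[0.52,0,0.58],"dr":[0,0,0],"gripper":1},{"offset":[0.8,0,0.85],"dr":[0,0,0],"gripper":1},{"offset":[1.09,0,1.11],"dr":[0,0,0],"gripper":1},{"offset":[1.39,0,1.35],"dr":[0,0,0],"gripper":1},{"offset":[1.7,0,1.59],"dr":[0,0,0],"gripper":1},{"offset":[2.02,0,1.81],"dr":[0,0,0],"gripper":1},{"offset":[2.29,0,1.97],"dr":[0,0,0],"gripper":1},{"offset":[2.42,0,2.05],"dr":[0,0,0],"gripper":1},{"offset":[2.42,0,2.05],"dr":[0,0,0],"gripper":1},{"offset":[2.42,0,2.05],"dr":[0,0,0],"gripper":1}]'
python3 - <<'E'
from h import *
for n in("scene","top"): cv2.imwrite(f"pics/{n}10.png",cv2.cvtColor(grab_frame(n),cv2.COLOR_RGB2BGR))
crop("pics/scene10.png","pics/s10.png",140,20,180,240,2.4) if 0 else crop("pics/scene10.png","pics/s10.png",150,30,170,200,3)
crop("pics/top10.png","pics/t10.png",210,110,140,140,4)
o=get_obs();print(o["tcp_pos"],o["contact_force"],o["opening"],R.from_rotvec(o["tool_rot"]).as_matrix()[:,2])
p=o["tcp_pos"]; print(np.degrees(np.arctan2(p[2]-64,652.3-p[0])),np.hypot(p[2]-64,652.3-p[0]))
E
```

```text
time_s: 13.13
tcp_pos: [540.0, -44.7, 259.4]
tool_rot: [-2.206, -2.223, 0.018]
contact_force: [-7.8, -2.8, 8.4]
opening: 9.5
[539.97186072 -44.73121431 259.39545464] [-8.15674497 -1.83449399  7.80860715] 9.73256467510844 [-0.01511232 -0.00104281 -0.99988526]
60.106441789748 225.38188607287995
```

View pics/s10.png

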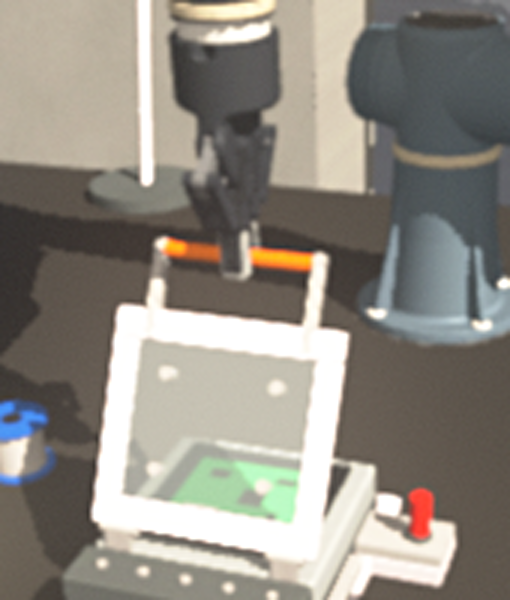

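View pics/t10.png

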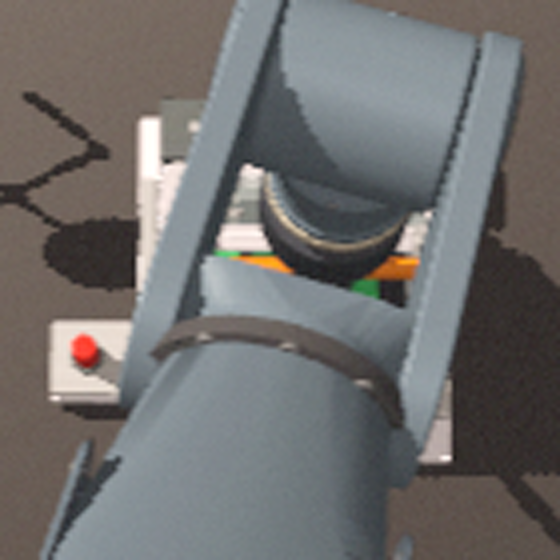

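```bash
python3 -m jog '[{"offset":[0,0,0],"dr":[0,0,0],"gripper":1},{"offset":[0,0,0],"dr":[0,0,0],"gripper":1},{"offset":[0,0,0],"dr":[0,0,0],"gripper":1},{"offset":[0,0,0],"dr":[0,0,0],"gripper":1},{"offset":[0,0,0],"dr":[0,0,0],"gripper":1},{"offset":[0,0,0],"dr":[0,0,0],"gripper":1}]'
python3 - <<'E'
from h import *
for n in("scene",): cv2.imwrite(f"pics/{n}11.png",cv2.cvtColor(grab_frame(n),cv2.COLOR_RGB2BGR))
o=get_obs();print(o["tcp_pos"],o["contact_force"],o["opening"])
f=lambda t,y:proj("scene",[652.2-220*np.cos(t),y,83+220*np.sin(t)])
for k in(0,10,11):
    im=cv2.imread(f"pics/scene{k}.png"); h=cv2.cvtColor(im,cv2.COLOR_BGR2HSV)
    m=cv2.inRange(h,(5,170,120),(20,255,255)); m[:, :190]=0; m[:,275:]=0; m[190:]=0; m[:90]=0
    v,u=np.nonzero(m); print(k,len(u),u.min(),u.max(),[(v[u==c].mean()).round(1) for c in (u.min()+1,u.max()-1)])
for t in(0,50,54,58,60,62,66): print(t,[f(np.radians(t),y).round(1) for y in(-105,15)])
crop("pics/scene11.png","pics/s11.png",190,90,90,40,8)
E
```

```text
time_s: 13.73
tcp_pos: [540.0, -44.7, 259.5]
tool_rot: [-2.206, -2.223, 0.018]
contact_force: [-1.7, -2.3, -0.5]
opening: 9.9
[539.90685116 -44.71709729 259.46029078] [-2.51421723 -2.43765975 -0.94509032] 9.585893390692279
0 125 228 267 [np.float64(162.7), np.float64(166.3)]
10 178 205 253 [np.float64(112.2), np.float64(116.6)]
11 178 205 253 [np.float64(112.2), np.float64(116.6)]
0 [array([227. , 162.1]), array([267.5, 167.8])]
50 [array([210.4, 116. ]), array([257.8, 121.1])]
54 [array([208. , 114.1]), array([256.1, 119.2])]
58 [array([205.4, 112.6]), array([254.3, 117.8])]
60 [array([204.1, 112. ]), array([253.4, 117.2])]
62 [array([202.7, 111.5]), array([252.4, 116.7])]
66 [array([199.8, 110.8]), array([250.3, 116.1])]
```

View pics/s11.png

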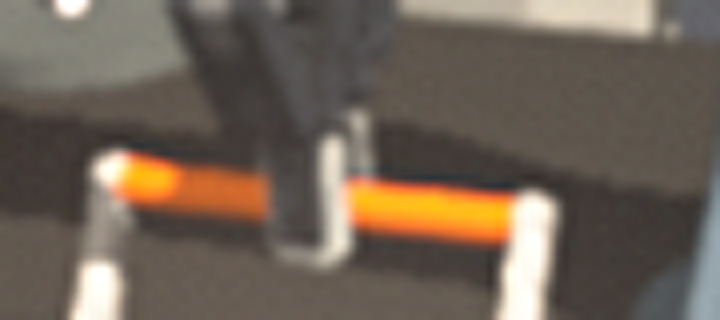

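```bash
python3 - <<'E'
from h import *
a=cv2.imread("pics/scene0.png");b=cv2.imread("pics/scene11.png")
for nm,(x0,y0,x1,y1) in dict(spool=(138,160,172,192),gun=(65,180,145,248),hands=(302,190,385,292)).items():
    print(nm,cv2.absdiff(a,b)[y0:y1,x0:x1].mean())
s6=cv2.imread("pics/scene6.png"); print("pin",cv2.absdiff(s6,b)[190:212,284:298].mean())
o=get_obs();print(o["tcp_pos"],o["dq"].round(4),o["time_s"])
crop("pics/scene11.png","pics/s11b.png",50,130,340,170,2.2)
E
```

```text
spool 26.64613970588235
gun 4.833210784313725
hands 6.959012520670919
pin 8.255411255411255
[539.90685116 -44.71709729 259.46029078] [0.0007 0.0012 0.0028 0.0014 0.0003 0.0001] 13.7833
```

View pics/s11b.png

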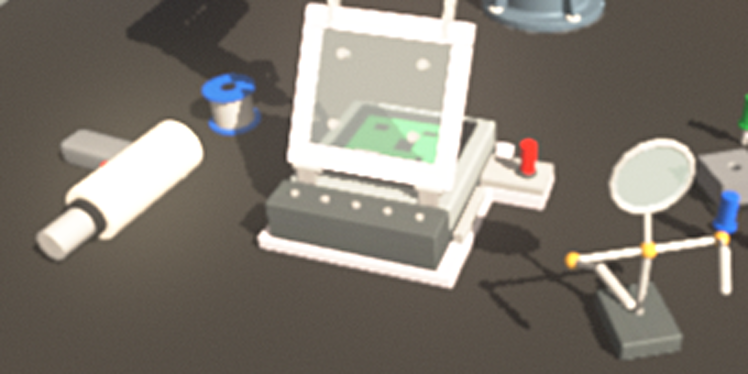

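The lid is open, the pin is seated, and the bystanders are where they were. The spool's image difference comes from the arm's shadow falling on it. Handing the job in.

```bash
python3 - <<'E'
from bench import *
print(close_job()); o=get_obs(); print(o["tcp_pos"],o["contact_force"],o["opening"],o["time_s"])
E
```

```text
the job is handed in; nothing more can be done
None
the job is handed in; nothing more can be done
```

The red lock pin is fully home through the tab and docking plate and released. The lid is held open by its handle at about 59–60°, and I handed the job in at about 13.8 s; it gave no verdict.

- **Pin:** it went in without resistance until the collar met the tab at the expected height (tip about 4 mm above the bench, 22 N final push). After I let go, both cameras showed it upright on the tab with the lid still shut.
- **Lid angle:** 59.4° from the tool position and 58–60° from the bar's position in the scene picture. It was the same in two pictures 0.6 s apart.
- **Grip:** the fingers are closed on the bar (opening about 9.7 mm) and the arm was still. Contact force had settled to about 3–4 N after a short rest.
- **Bar shift:** the bar moved about 6 mm towards the fingertips during the lift, but it is still well within the pads.
- **Fixture:** I saw no movement in the pictures, but did not measure its joint directly.
- **Bystanders:** the heat gun and helping-hands match the starting picture. The spool's area differed more, which I put down to the arm's shadow because the spool looked to be in the same place.
- **Camera disagreement:** the two cameras differed by 2–3 mm across the bench. I placed the pin mainly from the top camera and the tab's edges, and the insertion confirmed it.

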